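# Wedge the washed serving boards into the drying rack

### The job

Two washed serving boards stand loosely in the white caddy. Put first the thick board into the wide slot of the drying rack (the one with the wider gap), then the thin board into the narrow slot: lower each upright, centred along its slot, ease it sideways if it rubs on one cheek, and press it straight down with about 10 N for half a second, never with more than 15 N, so that it is wedged home between both cheeks before you let go. Do not let a board drop, and leave the jars and the sauce bottle where they are.

Things in the scene. Friction and masses are not known exactly. Their poses are not given: they have to be found in the camera images.
- board_thick_mid (a point): Loose pale wood paddle board standing in either caddy trough: 28 mm thick, 140 mm tall. Blade 80 mm wide (lower 90 mm); neck 36 mm wide, 50 mm tall, gripped by its flat faces. Lowest 22 mm bevelled 10 degrees on both faces to a foot edge 20.2 mm thick. Point: board's centre, 70 mm above the foot edge; neck's middle is 45 mm above it. z up, y through the thickness, x along the width. About 115 to 225 g.
- board_thin_mid (a point): Loose pale wood paddle board standing in either caddy trough: 16 mm thick, 140 mm tall. Blade 80 mm wide (lower 90 mm); neck 36 mm wide, 50 mm tall, gripped by its flat faces. Lowest 22 mm bevelled 10 degrees on both faces to a foot edge 8.2 mm thick. Point: board's centre, 70 mm above the foot edge; neck's middle is 45 mm above it. z up, y through the thickness, x along the width. About 75 to 145 g.
- slot_wide_mouth (a point): Centre of the mouth of the wide slot, 76 mm above the counter, level with its cheeks' tops. z up, x along the slot, y across. Inner top edge of the fixed cheek (-y side): 16.4 mm from this point; of the adjustable cheek (+y side, black screw knob): unknown, 12.4 to 20.4 mm. So the slot's true middle is up to 2 mm either side, and the thick board stops with its centre 22 to 46 mm above this point.
- slot_narrow_mouth (a point): Centre of the mouth of the narrow slot, 76 mm above the counter, level with its cheeks' tops. z up, x along the slot, y across. Inner top edge of the fixed cheek (-y side): 10.4 mm from this point; of the adjustable cheek (+y side, black screw knob): unknown, 6.4 to 14.4 mm. So the slot's true middle is up to 2 mm either side, and the thin board stops with its centre 22 to 46 mm above this point.
- rack: Aluminium tray, fixed, 150 x 260 x 10 mm, carrying three slots 80 mm apart along its y, in any order. Each slot: two grey cheeks 90 mm long leaning 10 degrees, so its gap shrinks 0.353 mm per mm of depth, 50 mm deep, ends open. Cheeks do not move when pressed. A board goes down until both bevels lie flat on the cheeks: the depth must be felt. Origin: centre of the underside.
- slot_full: The rack's third slot, with a 20 mm board of the same shape already wedged in it (fixed; its neck's top is 180 mm above the counter). Origin: centre of the slot's underside, on the tray, 10 mm above the counter; x along the slot, y across it. An obstacle only.
- caddy: White plastic caddy, fixed, 120 x 146 x 50 mm, with two open troughs side by side 86 mm apart along its y, each 36 mm wide and 110 mm long inside, floor 8 mm above the counter, long walls 50 mm high and end walls 32 mm high. Origin: centre of its underside; x runs along the troughs.
- sauce: Amber sauce bottle with black cap, 48 mm diameter, 160 mm tall, loose; origin at the centre of its underside. Leave alone.
- pickle_jar: Jar with red-brown pickles and white cap, 84 mm diameter, 95 mm tall, loose; origin at the centre of its underside. Leave alone.
- relish_jar: Green glass jar with a round steel lid, 82 mm across, 72 mm tall, loose; origin at the centre of its underside. Leave alone.

How it is judged (in metres and radians):
On the way, in this order (a step that is already met when the one before it is completed fails the run):
1. the thick board is pressed down into the wide slot, upright, so that the cheeks squeeze it with more than 14 N in all (a 10 N press does) (z of board_thick_mid in the frame of slot_wide_mouth between 0.02 and 0.0485 m and y of board_thick_mid in the frame of slot_wide_mouth between -0.006 and 0.006 m and x of board_thick_mid in the frame of slot_wide_mouth between -0.02 and 0.02 m and angle between board_thick_mid's own z axis and vertical below 0.07 rad and angle between the y axis of board_thick_mid and the y axis of slot_wide_mouth, either way round below 0.09 rad and contact force between board_thick and slot_wide above 14 N), for 0.1 s.
2. the thin board is pressed down into the narrow slot, upright, so that the cheeks squeeze it with more than 14 N in all (a 10 N press does) (z of board_thin_mid in the frame of slot_narrow_mouth between 0.02 and 0.0485 m and y of board_thin_mid in the frame of slot_narrow_mouth between -0.006 and 0.006 m and x of board_thin_mid in the frame of slot_narrow_mouth between -0.02 and 0.02 m and angle between board_thin_mid's own z axis and vertical below 0.07 rad and angle between the y axis of board_thin_mid and the y axis of slot_narrow_mouth, either way round below 0.09 rad and contact force between board_thin and slot_narrow above 14 N), for 0.1 s.
At the end, for the whole second after the job is handed in: The thick board stands in the wide slot and the thin board in the narrow slot, released and at rest: foot 21.5 to 50 mm below the mouth, within 6 mm of the slot's point across and 20 mm along the slot, upright within 4 degrees and in line with the slot within 5 degrees (z of board_thick_mid in the frame of slot_wide_mouth between 0.02 and 0.0485 m and y of board_thick_mid in the frame of slot_wide_mouth between -0.006 and 0.006 m and x of board_thick_mid in the frame of slot_wide_mouth between -0.02 and 0.02 m and angle between each of board_thick_mid, board_thin_mid's own z axis and vertical below 0.07 rad and angle between the y axis of board_thick_mid and the y axis of slot_wide_mouth, either way round below 0.09 rad and linear speed of each of board_thick, board_thin below 0.02 m/s and contact force between the fingers and board_thick below 0.05 N and z of board_thin_mid in the frame of slot_narrow_mouth between 0.02 and 0.0485 m and y of board_thin_mid in the frame of slot_narrow_mouth between -0.006 and 0.006 m and x of board_thin_mid in the frame of slot_narrow_mouth between -0.02 and 0.02 m and angle between the y axis of board_thin_mid and the y axis of slot_narrow_mouth, either way round below 0.09 rad and contact force between the fingers and board_thin below 0.05 N); the robot touches nothing.
It fails at once if a board is forced in so hard that its slot's cheeks squeeze it with more than 90 N in all (a press of well over 15 N) (contact force between board_thick and slot_wide above 90 N or contact force between board_thin and slot_narrow above 90 N).
It fails at once if a board is dropped: let go of, it moves faster than 0.3 m/s ((contact force between the fingers and board_thick below 0.01 N and linear speed of board_thick above 0.3 m/s) or (contact force between the fingers and board_thin below 0.01 N and linear speed of board_thin above 0.3 m/s)).
It fails at once if the sauce bottle or a jar is moved by more than 20 mm (distance of any of sauce, pickle_jar, relish_jar from where it was at the start of the episode above 0.02 m).
It also fails if it takes over 64 s, if anything falls off the work surface, if the arm or the gripper's body presses on something with over 40 N, if the wrist force passes 120 N, or if a joint passes its speed limit or range.

### The arm

A 6-joint arm with a two-finger parallel gripper is mounted at the origin on the work surface. World frame = base frame: x ahead of the robot, y to its left, z up, the work surface at z = 0. Lengths are in mm, angles in rad, forces in N, time in s.
With the tool pointing down it reaches from about 375 to 975 mm from the base axis. Payload 3.8 kg.
Tool frame: the origin (TCP) lies midway between the tips of the shut fingers; the grasp point (between the pads) lies 19 mm behind it; y points along the fingers, z is the direction in which the jaws open and shut, and the axes are right-handed (so a half turn about y gives the same grasp; the last joint's range is limited). The gripper opens to 88 mm and grips with 3 to 60 N. Pads are 18 mm wide; open, the fingers measure 123 mm over their backs; the gripper's body (75 mm by 187 mm) begins 45 mm behind the grasp point.
Start: joints at [1.219, 0.264, 1.604, -0, 1.274, -0.037], TCP at [208.995, 641.825, 238.706] pointing down, gripper open.
Joint ranges: [-2.63, 2.63], [-0.94, 2.18], [0.31, 2.57], [-1.31, 4.45], [0, 2.66], [-2.55, 2.55]. Speed limits (rad/s): [2.57, 2.57, 3.14, 3.14, 3.14, 3.14].

### API

Orientations are given as a 3x3 rotation matrix whose columns are the frame's x, y, z axes.
In Python, from cell import sense, viewer, robot, models gives the robot as it stands.
- The arm moves only by the tool drive_tool, never from a script. Its argument "deltas" is text: rows parted by semicolons, each of 7 numbers parted by spaces: the shift along the tool's x, y, z in m, then the turn, a rotation vector about the tool's x, y, z in degrees, then the opening, from 0 (shut) to 1 (fully open). In form: tx ty tz rx ry rz hand; .... A call has exactly 8 rows; each row is the pose to reach, as a shift and turn from the pose commanded when the call began, along the tool's axes at that moment; what a row does not reach only later rows make up. A row lasts 1/8 s, in which the tool goes at most 62.5 mm and 10.7 degrees, less where a joint would pass 70% of its speed; a pose out of reach is approached as far as the arm can. A call with a gripper value outside its range is refused whole. The fingers move at their own pace and stop on an object; the grip force is fixed at half the most. Time passes only in rows, so rows that repeat a pose let the fingers close, or fill a call up. It gives the time, the measured TCP pose, the force and the opening at its end, in the units of the state.
- sense(): the state, without advancing time (a new reading comes with each control period).
- viewer.read_camera(name): name is "side" or "top"; returns (picture, depth): 420x560x3 uint8, red, green, blue; 420x560 float32, mm along the optical axis (not along the pixel's ray), 0 where there is no reading.
- viewer.get_calibration(name): a dict with "K" (3x3 intrinsics, pixels), "D" ([k1, k2, p1, p2, k3] as OpenCV has them; the pictures are not rectified), "R" (3x3) and "t" (3): a world point X has camera coordinates R X + t. Camera axes: x right, y down, z forward; pixel columns grow to the right and rows downward; lengths in mm; the calibration is good to about 2 mm. A picture is of the moment at which its call begins. get_calibration takes no time and is no camera call.
- robot.close_job(): hands the job in, once; it reports no verdict.
Trained networks look in the newest picture that a camera, given by its name, has taken for a name from the list of things; names that differ only in an ending like _2 or _b are one class to them, and where a whole thing is asked for, a point or a joint stands for the part that bears it (a point fixed in the world has none). Each returns a list of dicts, best first, with "p" (0 to 1); they miss things now and then, are a little off and sometimes report something else, mostly with a low value. They report only what shows in the picture. A call takes as long as a camera call.
- models.search_frame(label, camera): "extent" ([left, top, right, bottom] in pixels, round what is visible of it).
- models.trace(label, camera): "region" (420x560 bool, what is visible of it) and "extent" ([left, top, right, bottom] in pixels, round what is visible of it).
- models.pinpoint(label, camera): "location" ([column, row] in pixels: a listed point, or the origin of a listed thing).
The state is a dict: "t": time; "joints": joint angles; "qvel": joint speeds; "tau": joint torques, N m; "tool_pos": TCP position; "eef_rot": TCP orientation; "contact_force": force on the tool from outside, world axes, zero at the start; "wrist_torque": the same for the moment, N m; "finger_gap": opening from 0.0 (shut) to 1.0 (fully open).
Only numpy, scipy, OpenCV 4.12 (cv2) and the standard library are available. Lean on these libraries where they do the work, as an engineer would, in place of code of your own. Each camera call takes 0.05 s, during which the arm holds its last target. There are 200 camera calls.

## Working session

There is one attempt and no reset: what is moved stays moved. The work goes in short steps, Python scripts to look and compute and a tool call to move; the robot and the scene stay as the last step left them, time stands still between calls to the robot, and variables do not carry over. Pictures are saved under pics/ and viewed, about 8 in all and at most 12, crops included, and the job is handed in when it is done.

Besides the shell and the picture viewer there is one more tool, called after "Call:" as name(argument=value, ...), one argument or row to a line, values as JSON. drive_tool: Moves the arm, as the interface text tells. Its arguments: {"type":"object","properties":{"deltas":{"type":"string"}},"required":["deltas"]}

```bash
ls; mkdir -p pics
python3 - <<'E'
from cell import sense, viewer, robot, models
import cv2,numpy as np
s=sense();print({k:np.round(v,3).tolist() for k,v in s.items()})
for c in("side","top"):
    p,d=viewer.read_camera(c);cv2.imwrite(f"pics/{c}0.png",p[:,:,::-1]);np.save(f"{c}0.npy",d)
    k=viewer.get_calibration(c);print(c,{a:np.round(b,3).tolist() for a,b in k.items()})
    for l in("board_thick_mid","board_thin_mid","slot_wide_mouth","slot_narrow_mouth","rack","slot_full","caddy"):
        print(l,[(round(r["p"],2),np.round(r["location"],1).tolist()) for r in models.pinpoint(l,c)[:3]])
E
```

```text
pics
{'t': 0.0, 'joints': [1.219, 0.265, 1.605, -0.0, 1.274, -0.037], 'qvel': [0.001, 0.0, -0.0, -0.001, -0.001, 0.001], 'tau': [-0.0, -50.213, -35.686, 0.073, 0.03, -0.0], 'tool_pos': [208.781, 641.169, 237.405], 'eef_rot': [[0.951, -0.001, 0.31], [-0.31, -0.002, 0.951], [-0.0, -1.0, -0.002]], 'contact_force': [0.063, -0.332, -0.568], 'wrist_torque': [0.004, -0.004, 0.0], 'finger_gap': 1.0}
side {'K': [[405.868, 0.0, 278.231], [0.0, 405.868, 212.473], [0.0, 0.0, 1.0]], 'D': [-0.028, 0.0, 0.0, 0.0, 0.0], 'R': [[-0.949, -0.316, 0.021], [-0.226, 0.632, -0.741], [0.221, -0.708, -0.671]], 't': [579.887, 214.032, 705.163]}
board_thick_mid [(0.61, [325.6, 187.7]), (0.22, [341.1, 257.0])]
board_thin_mid []
slot_wide_mouth [(0.73, [322.3, 284.7])]
slot_narrow_mouth [(0.88, [341.0, 254.0]), (0.15, [233.0, 229.9])]
rack []
slot_full [(0.93, [292.4, 337.5])]
caddy [(0.6, [331.8, 201.8]), (0.17, [327.0, 182.4])]
top {'K': [[471.89, 0.0, 282.481], [0.0, 471.89, 207.78], [0.0, 0.0, 1.0]], 'D': [-0.112, 0.0, 0.0, 0.0, 0.0], 'R': [[0.009, -1.0, -0.003], [-0.997, -0.008, -0.072], [0.072, 0.003, -0.997]], 't': [-4.801, 607.12, 951.031]}
board_thick_mid [(0.78, [359.2, 234.5]), (0.64, [371.8, 238.9])]
board_thin_mid [(0.97, [397.7, 251.1])]
slot_wide_mouth [(0.92, [214.3, 259.2])]
slot_narrow_mouth [(0.56, [261.0, 275.1])]
rack []
slot_full [(0.66, [187.5, 248.0])]
caddy [(0.88, [371.0, 241.8]), (0.72, [354.8, 235.1])]
```

View pics/top0.png

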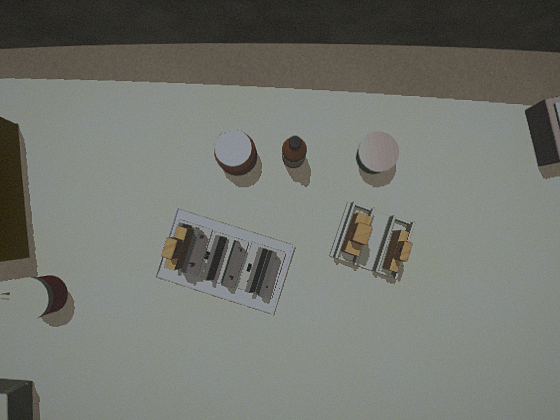

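View pics/side0.png

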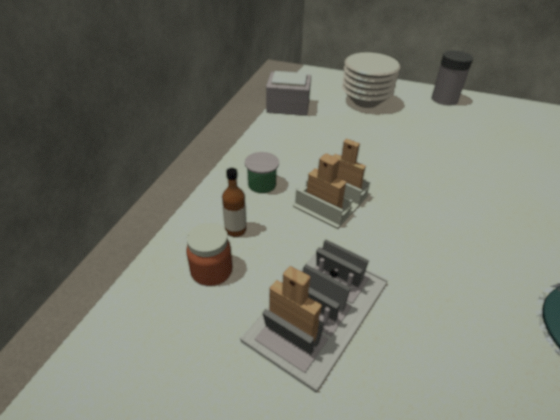

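The top view shows the full slot at about (175,247), the middle one at (224,262) and the right one at (263,272). The boards are at (357,232), thick, and (399,250), thin. The side view shows the same layout. Next I'll build a metric height map.

```bash
cat > h.py <<'E'
from cell import sense, viewer, robot, models
import cv2,numpy as np
def cloud(c,d):
    k=viewer.get_calibration(c);h,w=d.shape
    u,v=np.meshgrid(np.arange(w),np.arange(h))
    n=cv2.undistortPoints(np.stack([u,v],-1).reshape(-1,1,2).astype(float),k["K"],k["D"]).reshape(h,w,2)
    P=np.concatenate([n*d[...,None],d[...,None]],-1)
    X=(P-k["t"])@np.array(k["R"]); X[d==0]=np.nan
    return X
def ray(c,uv,z):
    k=viewer.get_calibration(c);n=cv2.undistortPoints(np.array(uv,float).reshape(1,1,2),k["K"],k["D"]).ravel()
    R=np.array(k["R"]);o=-R.T@np.array(k["t"]);g=R.T@np.array([*n,1]);return o+g*(z-o[2])/g[2]
E
python3 - <<'E'
from h import *
img=cv2.imread("pics/top0.png");d=np.load("top0.npy");X=cloud("top",d)
print("table z",np.nanmedian(X[300:400,150:400,2]))
def rect(m):
    r=cv2.minAreaRect(X[m][:,:2].astype(np.float32));return [np.round(x,1) for x in r]
z=X[...,2];V,U=np.mgrid[:420,:560]
for n,(a,b,c,e) in dict(thick=(335,195,375,272),thin=(378,210,418,285)).items():
    box=(U>a)&(U<c)&(V>b)&(V<e)
    print(n,"zmax",np.nanmax(z[box]),"top",rect(box&(z>np.nanmax(z[box])-12)),"blade",rect(box&(z>85)&(z<104)))
for l,zz in dict(slot_wide_mouth=76,slot_narrow_mouth=76,slot_full=10).items():
    for c in("top","side"):
        r=models.pinpoint(l,c) if 0 else None
for l,t,s,zz in [("wide",(214.3,259.2),(322.3,284.7),76),("narrow",(261,275.1),(341,254),76),("full",(187.5,248),(292.4,337.5),10)]:
    print(l,ray("top",t,zz),ray("side",s,zz))
crop=cv2.resize(img[200:320,150:300],None,fx=5,fy=5,interpolation=cv2.INTER_CUBIC)
zc=np.clip(np.nan_to_num(z[200:320,150:300])*1.6,0,255).astype(np.uint8)
zc=cv2.applyColorMap(cv2.resize(zc,None,fx=2.6,fy=2.6,interpolation=0),cv2.COLORMAP_JET)
cv2.imwrite("pics/crop.png",cv2.resize(crop,(750,600))*1)
m=(z>66)&(z<84)&(U>150)&(U<300)&(V>200)&(V<320)
n,lab=cv2.connectedComponents(m.astype(np.uint8))
for i in range(1,n):
    if (lab==i).sum()>25: print(i,(lab==i).sum(),rect(lab==i),np.round(np.nanmean(X[lab==i],0),1))
E
```

```text
table z -0.7232145660512768
thick zmax 150.538536809501 top [array([ 554. , -144.3]), array([29.1, 36. ]), np.float64(70.8)] blade [array([ 554.2, -144. ]), array([28.3, 80.3]), np.float64(70.5)]
thin zmax 151.87074808969896 top [array([ 522.1, -222.1]), array([16.7, 36. ]), np.float64(73.8)] blade [array([ 521.9, -221.7]), array([17.3, 80.2]), np.float64(72.6)]
wide [502.10109258 131.61285206  76.        ] [495.37055941 119.42163155  76.        ]
narrow [472.45359583  40.60406387  76.        ] [479.98549101  40.95597139  76.        ]
full [522.17247029 197.93096637  10.        ] [522.64485477 191.80268732  10.        ]
3 285 [array([520.3, 181.8]), array([12.8, 90.3]), np.float64(75.1)] [520.5 181.9  74.5]
5 275 [array([505.4, 139.1]), array([11.5, 90.3]), np.float64(73.2)] [505.4 139.1  73.5]
6 236 [array([494.3, 101.4]), array([10.9, 90.7]), np.float64(72.9)] [494.1 101.   74. ]
7 261 [array([482.7,  54.4]), array([11.4, 90.3]), np.float64(73.2)] [483.   54.7  73.7]
8 249 [array([474.9,  29.8]), array([10.7, 90.6]), np.float64(73.3)] [474.5  29.7  74. ]
```

View pics/crop.png

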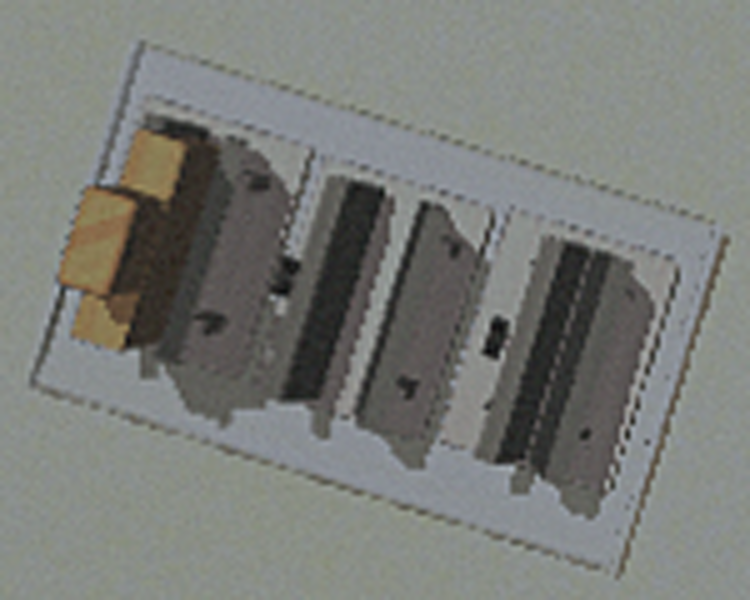

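The crop shows black knobs left of the middle and right slots, at crop pixels (285,275) and (497,338). So slot +y is about world +y, the middle slot is the wide one and the right slot the narrow one. The full board is on the left. Now I'll compute the cheek edges and the first move.

```bash
cat >> h.py <<'E'
def tool(p,pos,R): return np.round(R.T@(np.array(p)-pos)/1000,4)
E
python3 - <<'E'
from h import *
d=np.load("top0.npy");X=cloud("top",d);V,U=np.mgrid[:420,:560]
z=X[...,2];a=np.radians(73.1);n=np.array([np.cos(a),np.sin(a)]);t=np.array([n[1],-n[0]])
P={}
for nm,c,sg in[("Wf",(494.3,101.4),1),("Wa",(505.4,139.1),-1),("Nf",(474.9,29.8),1),("Na",(482.7,54.4),-1)]:
    r=X[...,:2]-c;q=r@n;s=r@t
    m=(abs(q)<8)&(abs(s)<38)&(z>73)&(z<80)
    Q=X[m][:,:2]@n;S=X[(abs(q)<8)&(abs(s)<60)&(z>71)&(z<80)][:,:2]@t
    print(nm,m.sum(),np.percentile(Q,[2,10,50,90,98]).round(1),"along",S.min().round(1),S.max().round(1),"z",np.median(z[m]))
s=sense();print(s["tool_pos"],s["eef_rot"])
# command pose from the sheet
p0=np.array([208.995,641.825,238.706]);R=np.array(s["eef_rot"])
print("to thick above",tool([554,-144.2,200],p0,R))
E
```

```text
Wf 143 [235.5 236.2 240.  243.6 244.3] along 398.1 488.4 z 74.87382646696268
Wa 147 [276.3 277.2 280.8 284.8 285.5] along 397.9 487.7 z 74.86781998634399
Nf 155 [161.4 162.1 166.  169.5 170.1] along 400.5 491.0 z 74.98781708384695
Na 148 [189.  189.6 192.9 197.1 197.9] along 400.9 491.2 z 75.05501465530975
[209.00742939 641.86082144 238.75727263] [[ 9.50855617e-01  2.13662575e-05  3.09634616e-01]
 [-3.09634616e-01  9.17272113e-05  9.50855613e-01]
 [-8.08569397e-06 -9.99999996e-01  9.38350670e-05]]
to thick above [ 0.5714  0.0386 -0.6406]
```

Call:
drive_tool(
  deltas="0.03 0 -0.035 0 0 0 0.65; 0.07 0 -0.08 0 0 0 0.65; 0.11 0 -0.125 0 0 0 0.65; 0.15 0 -0.17 0 0 0 0.65; 0.19 0 -0.213 0 0 0 0.65; 0.23 0 -0.258 0 0 0 0.65; 0.27 0 -0.303 0 0 0 0.65; 0.31 0 -0.348 0 0 0 0.65",
)

```text
t: 1.8
tool_pos: [396.6, 213.2, 239.2]
eef_rot: [[0.951, 0.001, 0.309], [-0.309, 0.001, 0.951], [0.001, -1.0, 0.001]]
contact_force: [0.8, 0.6, 0.1]
finger_gap: 0.649
```

Call:
drive_tool(
  deltas="0.04 0 -0.045 0 0 0 0.65; 0.08 0 -0.09 0 0 0 0.65; 0.12 0 -0.135 0 0 0 0.65; 0.16 0.01 -0.18 0 0.5 0 0.65; 0.2 0.02 -0.22 0 1 0 0.65; 0.23 0.03 -0.255 0 1.4 0 0.65; 0.25 0.037 -0.28 0 1.4 0 0.65; 0.2614 0.0386 -0.2926 0 1.4 0 0.65",
)

```text
t: 2.8
tool_pos: [554.0, -145.6, 199.5]
eef_rot: [[0.942, -0.001, 0.334], [-0.334, 0.0, 0.942], [-0.001, -1.0, -0.0]]
contact_force: [0.4, -1.1, 0.7]
finger_gap: 0.651
```

Call:
drive_tool(
  deltas="0 0.02 0 0 0 0 0.65; 0 0.05 0 0 0 0 0.65; 0 0.075 0 0 0 0 0.65; 0 0.09 0 0 0 0 0.65; 0 0.096 0 0 0 0 0.65; 0 0.096 0 0 0 0 0.65; 0 0.096 0 0 0 0 0.4; 0 0.096 0 0 0 0 0.36",
)

```text
t: 3.8
tool_pos: [554.7, -144.5, 105.1]
eef_rot: [[0.943, 0.002, 0.333], [-0.333, -0.001, 0.943], [0.002, -1.0, 0.0]]
contact_force: [0.5, -0.6, -0.2]
finger_gap: 0.447
```

Call:
drive_tool(
  deltas="0 0 0 0 0 0 0.33; 0 0 0 0 0 0 0.3; 0 0 0 0 0 0 0.2; 0 0 0 0 0 0 0.1; 0 0 0 0 0 0 0; 0 0 0 0 0 0 0; 0 0 0 0 0 0 0; 0 0 0 0 0 0 0",
)

```text
t: 4.8
tool_pos: [554.3, -144.3, 104.6]
eef_rot: [[0.943, 0.001, 0.333], [-0.333, -0.0, 0.943], [0.001, -1.0, -0.0]]
contact_force: [-1.6, 0.8, 5.4]
finger_gap: 0.316
```

Call:
drive_tool(
  deltas="0 -0.015 0 0 0 0 0; 0 -0.035 0 0 0 0 0; 0 -0.06 0 0 0 0 0; 0 -0.085 0 0 0 0 0; 0 -0.105 0 0 0 0 0; 0 -0.115 0 0 0 0 0; 0 -0.115 0 0 0 0 0; 0 -0.115 0 0 0 0 0",
)

```text
t: 5.8
tool_pos: [553.3, -144.0, 218.0]
eef_rot: [[0.943, -0.002, 0.333], [-0.333, 0.001, 0.943], [-0.002, -1.0, -0.0]]
contact_force: [-0.4, -0.1, -2.6]
finger_gap: 0.315
```

Call:
drive_tool(
  deltas="-0.0073 0 0.0122 0 0 0 0; -0.027 0 0.045 0 0 0 0; -0.053 0 0.088 0 -0.5 0 0; -0.079 0 0.131 0 -1 0 0; -0.102 0 0.17 0 -1.5 0 0; -0.122 0 0.203 0 -2 0 0; -0.135 0 0.224 0 -2.5 0 0; -0.1393 0 0.2312 0 -2.5 0 0",
)

```text
t: 6.8
tool_pos: [498.3, 121.9, 218.4]
eef_rot: [[0.957, -0.001, 0.289], [-0.289, -0.0, 0.957], [-0.001, -1.0, -0.0]]
contact_force: [-0.1, -0.0, -2.7]
finger_gap: 0.315
```

```bash
cat > look.py <<'E'
from h import *
import sys
tag=sys.argv[1]
p,d=viewer.read_camera("top");cv2.imwrite(f"pics/top{tag}.png",p[:,:,::-1]);np.save(f"top{tag}.npy",d)
X=cloud("top",d);z=X[...,2]
s=sense();R=np.array(s["eef_rot"]);T=np.array(s["tool_pos"]);print(T.round(1),R.round(3).tolist(),s["contact_force"],s["wrist_torque"],s["finger_gap"])
q=(X-T)@R   # tool coords
m=(abs(q[...,0])<50)&(abs(q[...,2])<25)&(q[...,1]>15)&(q[...,1]<80)
print("blade pts",m.sum())
Y=X[m]; a=np.radians(73.1);n=np.array([np.cos(a),np.sin(a)]);t=np.array([n[1],-n[0]])
# shoulders: horizontal surface
sh=m&(z>np.nanmax(z[m])-8);r=cv2.minAreaRect(X[sh][:,:2].astype(np.float32));print("shoulder",r,"n,t of centre",np.array(r[0])@n,np.array(r[0])@t,"z",np.nanmedian(z[sh]))
E
python3 look.py 1
```

```text
[498.5 121.9 218.5] [[0.957, -0.001, 0.29], [-0.29, 0.0, 0.957], [-0.001, -1.0, 0.0]] [-0.5248299   1.45246064 -2.18811067] [0.05781558 0.05489401 0.00259435] 0.3154683530259427
blade pts 50
shoulder ((532.448974609375, 108.6820068359375), (25.611318588256836, 4.715448379516602), 49.80361557006836) n,t of centre 258.77250538135235 477.8603139319268 z 201.1489111174045
```

Call:
drive_tool(
  deltas="0 0.01 0 0 0 0 0; 0 0.025 0 0 0 0 0; 0 0.04 0 0 0 0 0; 0 0.052 0 0 0 0 0; 0 0.06 0 0 0 0 0; 0 0.066 0 0 0 0 0; 0 0.069 0 0 0 0 0; 0 0.07 0 0 0 0 0",
)

```text
t: 7.85
tool_pos: [499.7, 120.2, 149.2]
eef_rot: [[0.957, 0.0, 0.291], [-0.291, 0.0, 0.957], [0.0, -1.0, 0.0]]
contact_force: [-0.1, 0.5, -2.9]
finger_gap: 0.318
```

Run:
```python
from h import *
p,d=viewer.read_camera("side");a=p[180:360,220:420,::-1];cv2.imwrite("pics/side1.png",cv2.resize(a,None,fx=3.3,fy=3.3,interpolation=cv2.INTER_CUBIC))
for i in range(1): s=sense();print(s["tool_pos"],s["contact_force"],s["wrist_torque"])
```

```text
[499.70265303 120.2623912  149.2544285 ] [-0.03465044  0.18699381 -2.00808343] [-0.0551384  -0.02468891  0.02906292]
```

View pics/side1.png

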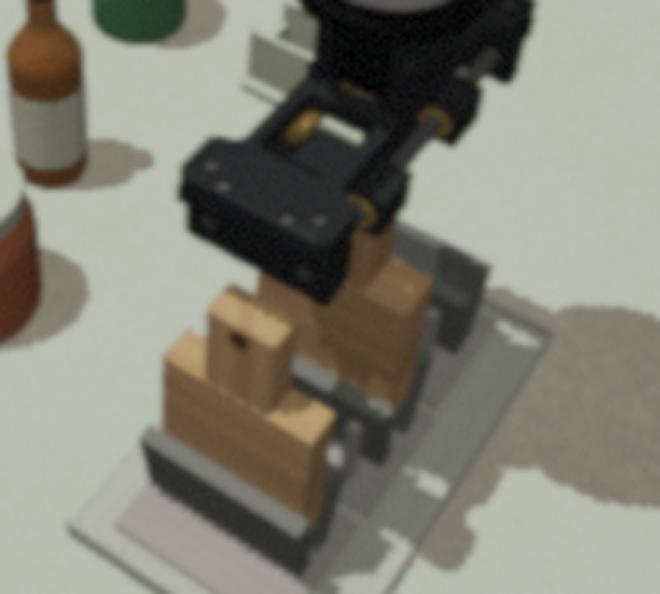

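The side view shows the thick board held upright with its foot between the wide slot's cheeks (crop pixel 370,370), and the gripper above the full board. The free-hanging Fz is about -2.5 N. I'll feel downwards from here.

Call:
drive_tool(
  deltas="0 0.0005 0 0 0 0 0; 0 0.001 0 0 0 0 0; 0 0.0015 0 0 0 0 0; 0 0.002 0 0 0 0 0; 0 0.0025 0 0 0 0 0; 0 0.003 0 0 0 0 0; 0 0.0035 0 0 0 0 0; 0 0.004 0 0 0 0 0",
)

```text
t: 8.9
tool_pos: [499.5, 120.2, 145.1]
eef_rot: [[0.957, -0.0, 0.291], [-0.291, -0.0, 0.957], [-0.0, -1.0, -0.0]]
contact_force: [-0.4, -0.5, -2.3]
finger_gap: 0.314
```

Call:
drive_tool(
  deltas="0 0.0005 0 0 0 0 0; 0 0.001 0 0 0 0 0; 0 0.0015 0 0 0 0 0; 0 0.002 0 0 0 0 0; 0 0.002 0 0 0 0 0; 0 0.002 0 0 0 0 0; 0 0.002 0 0 0 0 0; 0 0.002 0 0 0 0 0",
)

```text
t: 9.9
tool_pos: [499.6, 120.2, 143.1]
eef_rot: [[0.957, 0.0, 0.291], [-0.291, -0.0, 0.957], [0.0, -1.0, -0.0]]
contact_force: [-0.5, -0.3, -2.4]
finger_gap: 0.312
```

Call:
drive_tool(
  deltas="0 0.0005 0 0 0 0 0; 0 0.001 0 0 0 0 0; 0 0.0015 0 0 0 0 0; 0 0.002 0 0 0 0 0; 0 0.002 0 0 0 0 0; 0 0.002 0 0 0 0 0; 0 0.002 0 0 0 0 0; 0 0.002 0 0 0 0 0",
)

```text
t: 10.9
tool_pos: [499.6, 120.2, 141.2]
eef_rot: [[0.957, 0.0, 0.291], [-0.291, 0.0, 0.957], [0.0, -1.0, 0.0]]
contact_force: [-0.3, 0.1, -2.0]
finger_gap: 0.317
```

Call:
drive_tool(
  deltas="0 0.0005 0 0 0 0 0; 0 0.001 0 0 0 0 0; 0 0.0015 0 0 0 0 0; 0 0.002 0 0 0 0 0; 0 0.002 0 0 0 0 0; 0 0.002 0 0 0 0 0; 0 0.002 0 0 0 0 0; 0 0.002 0 0 0 0 0",
)

```text
t: 11.9
tool_pos: [499.5, 120.0, 139.0]
eef_rot: [[0.957, -0.0, 0.291], [-0.291, -0.0, 0.957], [-0.0, -1.0, -0.0]]
contact_force: [0.6, -1.5, -1.8]
finger_gap: 0.316
```

Call:
drive_tool(
  deltas="0 0.0003 0 0 0 0 0; 0 0.0006 0 0 0 0 0; 0 0.001 0 0 0 0 0; 0 0.001 0 0 0 0 0; 0 0.001 0 0 0 0 0; 0 0.001 0 0 0 0 0; 0 0.001 0 0 0 0 0; 0 0.001 0 0 0 0 0",
)

```text
t: 12.9
tool_pos: [499.6, 120.0, 138.3]
eef_rot: [[0.957, 0.0, 0.291], [-0.291, -0.0, 0.957], [0.0, -1.0, -0.0]]
contact_force: [-1.0, -4.3, 3.3]
finger_gap: 0.313
```

Call:
drive_tool(
  deltas="0 0 -0.0003 0 0 0 0; 0 0 -0.0006 0 0 0 0; 0 0 -0.0006 0 0 0 0; 0 0 -0.0006 0 0 0 0; 0 0 -0.0006 0 0 0 0; 0 0 -0.0006 0 0 0 0; 0 0 -0.0006 0 0 0 0; 0 0 -0.0006 0 0 0 0",
)

```text
t: 13.9
tool_pos: [499.5, 119.8, 138.2]
eef_rot: [[0.957, 0.0, 0.291], [-0.291, 0.0, 0.957], [0.0, -1.0, 0.001]]
contact_force: [-0.6, 0.5, 1.9]
finger_gap: 0.318
```

Call:
drive_tool(
  deltas="0 0.0002 0 0 0 0 0; 0 0.0004 0 0 0 0 0; 0 0.0006 0 0 0 0 0; 0 0.0006 0 0 0 0 0; 0 0.0006 0 0 0 0 0; 0 0.0006 0 0 0 0 0; 0 0.0006 0 0 0 0 0; 0 0.0006 0 0 0 0 0",
)

```text
t: 14.9
tool_pos: [499.6, 119.8, 138.1]
eef_rot: [[0.957, 0.0, 0.291], [-0.291, 0.0, 0.957], [0.0, -1.0, 0.001]]
contact_force: [-2.4, 0.3, 6.7]
finger_gap: 0.317
```

Call:
drive_tool(
  deltas="0 0.0002 0 0 0 0 0; 0 0.0004 0 0 0 0 0; 0 0.0004 0 0 0 0 0; 0 0.0004 0 0 0 0 0; 0 0.0004 0 0 0 0 0; 0 0.0004 0 0 0 0 0; 0 0.0004 0 0 0 0 0; 0 0.0004 0 0 0 0 0",
)

```text
t: 15.9
tool_pos: [499.6, 119.8, 138.1]
eef_rot: [[0.957, 0.001, 0.291], [-0.291, 0.0, 0.957], [0.0, -1.0, 0.001]]
contact_force: [-2.1, -0.6, 8.0]
finger_gap: 0.321
```

Run:
```python
from h import *
for i in range(4):
    s=sense();print(s["tool_pos"].round(2) if hasattr(s["tool_pos"],"round") else s["tool_pos"],np.round(s["contact_force"],2),np.round(s["wrist_torque"],2))
    viewer.read_camera("side")
```

```text
[499.61 119.81 138.13] [-2.14 -0.59  7.97] [-0.07  0.53  0.17]
[499.6  119.82 138.12] [-3.67 -0.23  7.98] [-0.1  0.5  0.2]
[499.61 119.83 138.16] [-3.35 -0.63  8.86] [-0.11  0.57  0.12]
[499.64 119.8  138.16] [-3.14  0.21  8.84] [-0.08  0.58  0.12]
```

Call:
drive_tool(
  deltas="0 0.0002 0 0 0 0 0; 0 0.0003 0 0 0 0 0; 0 0.0003 0 0 0 0 0; 0 0.0003 0 0 0 0 0; 0 0.0003 0 0 0 0 0; 0 0.0003 0 0 0 0 0; 0 0.0003 0 0 0 0 0; 0 0.0003 0 0 0 0 0",
)

```text
t: 17.1
tool_pos: [499.6, 119.8, 138.1]
eef_rot: [[0.957, 0.001, 0.291], [-0.291, 0.0, 0.957], [0.0, -1.0, 0.001]]
contact_force: [-3.6, 0.1, 9.9]
finger_gap: 0.315
```

Run:
```python
from h import *
for i in range(3):
    s=sense();print(np.round(s["tool_pos"],2),np.round(s["contact_force"],2),np.round(s["wrist_torque"],2))
    viewer.read_camera("side")
```

```text
[499.61 119.82 138.09] [-3.61  0.07  9.9 ] [-0.05  0.66  0.17]
[499.63 119.83 138.13] [-3.930e+00 -1.000e-02  1.003e+01] [-0.12  0.72  0.15]
[499.63 119.83 138.13] [-3.79 -0.28  8.71] [-0.14  0.61  0.17]
```

Call:
drive_tool(
  deltas="0 -0.0004 0 0 0 0 0; 0 -0.0008 0 0 0 0 0; 0 -0.0008 0 0 0 0 0.33; 0 -0.0008 0 0 0 0 0.37; 0 -0.0008 0 0 0 0 0.42; 0 -0.0008 0 0 0 0 0.5; 0 -0.0008 0 0 0 0 0.55; 0 -0.0008 0 0 0 0 0.6",
)

```text
t: 18.25
tool_pos: [499.4, 119.6, 137.6]
eef_rot: [[0.957, 0.0, 0.291], [-0.291, 0.0, 0.957], [0.0, -1.0, 0.0]]
contact_force: [0.9, 0.7, 0.4]
finger_gap: 0.598
```

Call:
drive_tool(
  deltas="0 -0.005 0 0 0 0 0.6; 0 -0.02 0 0 0 0 0.6; 0 -0.04 0 0 0 0 0.6; 0 -0.06 0 0 0 0 0.6; 0 -0.08 0 0 0 0 0.6; 0 -0.1 0 0 0 0 0.6; -0.02 -0.11 -0.03 0 0 0 0.6; -0.04 -0.11 -0.08 0 0 0 0.6",
)

```text
t: 19.25
tool_pos: [438.7, 54.8, 250.3]
eef_rot: [[0.957, 0.004, 0.289], [-0.289, 0.0, 0.957], [0.004, -1.0, 0.001]]
contact_force: [0.5, -0.4, -0.3]
finger_gap: 0.6
```

```bash
cat > chk.py <<'E'
from h import *
import sys
tag=sys.argv[1]
p,d=viewer.read_camera("top");cv2.imwrite(f"pics/top{tag}.png",p[:,:,::-1])
X=cloud("top",d);z=X[...,2];a=np.radians(73.1);n=np.array([np.cos(a),np.sin(a)]);t=np.array([n[1],-n[0]])
def rep(nm,c,top):
    b=(np.hypot(X[...,0]-c[0],X[...,1]-c[1])<55)&(abs((X[...,:2]-c)@n)<22)
    zm=np.percentile(z[b&(z<top+15)],99.5)
    for k,lo,hi in(("neck",zm-12,zm+4),("shoulder",zm-62,zm-45)):
        r=cv2.minAreaRect(X[b&(z>lo)&(z<hi)][:,:2].astype(np.float32));print(nm,k,np.round(r[0],1),np.round(r[1],1),round(r[2],1),"n,t",np.round([np.array(r[0])@n,np.array(r[0])@t],1),"ztop",round(zm,1))
rep("thick",np.array([499.5,119.8]),182);rep("thin",np.array([522,-222]) if tag=="2" else np.array([478.8,42.2]),150 if tag=="2" else 182)
E
python3 chk.py 2
```

```text
thick neck [499.2 120.7] [28.8 36.6] 73.7 n,t [260.6 442.5] ztop 183.8
thick shoulder [500.  120.3] [28.5 78.8] 73.2 n,t [260.4 443.4] ztop 183.8
thin neck [ 522.2 -222.1] [17.  36.2] 72.4 n,t [-60.7 564.2] ztop 149.4
thin shoulder [ 521.7 -221.9] [17.5 80. ] 72.5 n,t [-60.7 563.7] ztop 149.4
```

View pics/top2.png

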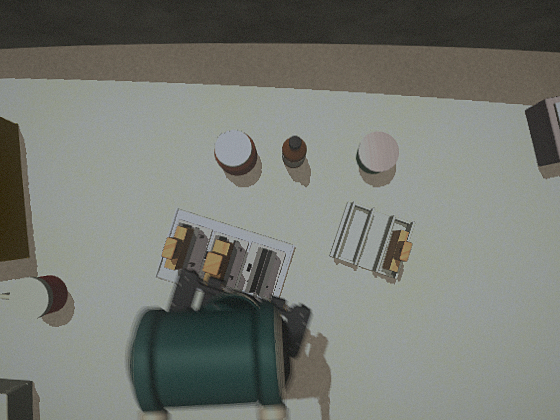

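The top view shows the thick board standing in the middle slot at (218,257) and the thin board still in the caddy at (400,250); the jars and bottle haven't moved. Next is the thin board.

Call:
drive_tool(
  deltas="0.009 0 -0.014 0 0 0 0.5; 0.035 0 -0.052 0 0 0 0.5; 0.066 0 -0.098 0 0 0 0.5; 0.097 0.01 -0.144 0 0 0 0.5; 0.125 0.02 -0.187 0 0.5 0 0.5; 0.147 0.03 -0.22 0 0.5 0 0.5; 0.158 0.04 -0.236 0 0.5 0 0.5; 0.161 0.044 -0.2402 0 0.5 0 0.5",
)

```text
t: 20.3
tool_pos: [522.1, -222.5, 202.6]
eef_rot: [[0.954, -0.001, 0.301], [-0.301, 0.001, 0.954], [-0.002, -1.0, 0.001]]
contact_force: [0.5, 0.9, -0.2]
finger_gap: 0.509
```

Call:
drive_tool(
  deltas="0 0.02 0 0 0 0 0.5; 0 0.045 0 0 0 0 0.5; 0 0.07 0 0 0 0 0.5; 0 0.088 0 0 0 0 0.5; 0 0.097 0 0 0 0 0.5; 0 0.0995 0 0 0 0 0.5; 0 0.0995 0 0 0 0 0.4; 0 0.0995 0 0 0 0 0.3",
)

```text
t: 21.3
tool_pos: [522.5, -222.3, 105.1]
eef_rot: [[0.954, 0.002, 0.3], [-0.3, -0.001, 0.954], [0.002, -1.0, -0.0]]
contact_force: [0.6, 0.1, -0.2]
finger_gap: 0.317
```

Call:
drive_tool(
  deltas="0 0 0 0 0 0 0.26; 0 0 0 0 0 0 0.22; 0 0 0 0 0 0 0.19; 0 0 0 0 0 0 0.15; 0 0 0 0 0 0 0.1; 0 0 0 0 0 0 0; 0 0 0 0 0 0 0; 0 0 0 0 0 0 0",
)

```text
t: 22.3
tool_pos: [521.9, -222.1, 104.2]
eef_rot: [[0.954, 0.0, 0.3], [-0.3, -0.0, 0.954], [0.0, -1.0, -0.0]]
contact_force: [0.4, 0.4, 1.4]
finger_gap: 0.181
```

Call:
drive_tool(
  deltas="0 -0.015 0 0 0 0 0; 0 -0.035 0 0 0 0 0; 0 -0.06 0 0 0 0 0; 0 -0.085 0 0 0 0 0; 0 -0.105 0 0 0 0 0; 0 -0.115 0 0 0 0 0; 0 -0.12 0 0 0 0 0; 0 -0.12 0 0 0 0 0",
)

```text
t: 23.3
tool_pos: [521.6, -221.9, 223.8]
eef_rot: [[0.954, -0.001, 0.3], [-0.3, 0.0, 0.954], [-0.001, -1.0, 0.0]]
contact_force: [1.3, 0.1, -0.7]
finger_gap: 0.179
```

Call:
drive_tool(
  deltas="-0.0065 0 0.013 0 0 0 0; -0.0235 0 0.0465 0 0 0 0; -0.0455 0 0.091 0 0 0 0; -0.068 0 0.1355 0 0 0 0; -0.0885 0 0.176 0 -0.2 0 0; -0.1055 0 0.21 0 -0.5 0 0; -0.116 0 0.231 0 -0.5 0 0; -0.1203 0 0.239 0 -0.5 0 0",
)

```text
t: 24.3
tool_pos: [477.5, 43.8, 223.4]
eef_rot: [[0.957, -0.001, 0.289], [-0.289, 0.0, 0.957], [-0.001, -1.0, -0.0]]
contact_force: [-0.3, -0.2, -1.0]
finger_gap: 0.18
```

Call:
drive_tool(
  deltas="0 0.01 0 0 0 0 0; 0 0.025 0 0 0 0 0; 0 0.04 0 0 0 0 0; 0 0.053 0 0 0 0 0; 0 0.062 0 0 0 0 0; 0 0.068 0 0 0 0 0; 0 0.07 0 0 0 0 0; 0 0.07 0 0 0 0 0",
)

```text
t: 25.3
tool_pos: [478.9, 42.1, 154.3]
eef_rot: [[0.957, 0.0, 0.291], [-0.291, -0.0, 0.957], [0.0, -1.0, 0.0]]
contact_force: [0.1, 0.2, -1.8]
finger_gap: 0.181
```

Run:
```python
from h import *
p,d=viewer.read_camera("side");a=p[160:340,240:440,::-1];cv2.imwrite("pics/side3.png",cv2.resize(a,None,fx=3.3,fy=3.3,interpolation=cv2.INTER_CUBIC))
s=sense();print(s["tool_pos"],s["contact_force"],s["wrist_torque"])
```

```text
[479.08094729  42.1363535  154.54759728] [ 0.02791933  0.85878365 -0.67855354] [-0.01193092 -0.00712819 -0.01453602]
```

View pics/side3.png

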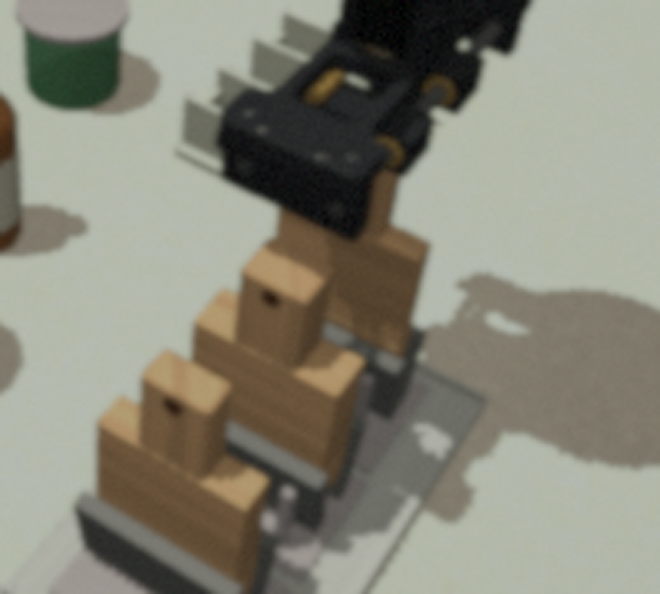

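The thin board hangs upright over the narrow slot with its foot between the cheeks (crop pixel 370,350), and the thick board stands wedged in front of it (300,360). Free Fz is about -1.2 N. I'll feel down again.

Call:
drive_tool(
  deltas="0 0.0006 0 0 0 0 0; 0 0.0012 0 0 0 0 0; 0 0.0018 0 0 0 0 0; 0 0.0024 0 0 0 0 0; 0 0.003 0 0 0 0 0; 0 0.0036 0 0 0 0 0; 0 0.0042 0 0 0 0 0; 0 0.005 0 0 0 0 0",
)

```text
t: 26.35
tool_pos: [478.7, 42.1, 149.1]
eef_rot: [[0.957, 0.0, 0.291], [-0.291, -0.0, 0.957], [0.0, -1.0, -0.0]]
contact_force: [-0.1, 0.5, -1.1]
finger_gap: 0.18
```

Call:
drive_tool(
  deltas="0 0.0005 0 0 0 0 0; 0 0.001 0 0 0 0 0; 0 0.0015 0 0 0 0 0; 0 0.002 0 0 0 0 0; 0 0.002 0 0 0 0 0; 0 0.002 0 0 0 0 0; 0 0.002 0 0 0 0 0; 0 0.002 0 0 0 0 0",
)

```text
t: 27.35
tool_pos: [478.7, 42.1, 147.1]
eef_rot: [[0.957, 0.0, 0.291], [-0.291, -0.0, 0.957], [0.0, -1.0, 0.0]]
contact_force: [-0.1, -0.1, -1.4]
finger_gap: 0.18
```

Call:
drive_tool(
  deltas="0 0.0004 0 0 0 0 0; 0 0.0008 0 0 0 0 0; 0 0.0012 0 0 0 0 0; 0 0.0015 0 0 0 0 0; 0 0.0015 0 0 0 0 0; 0 0.0015 0 0 0 0 0; 0 0.0015 0 0 0 0 0; 0 0.0015 0 0 0 0 0",
)

```text
t: 28.35
tool_pos: [478.7, 42.1, 145.6]
eef_rot: [[0.957, 0.0, 0.291], [-0.291, -0.0, 0.957], [0.0, -1.0, -0.0]]
contact_force: [-0.4, 0.5, 0.6]
finger_gap: 0.175
```

Call:
drive_tool(
  deltas="0 0.0003 0 0 0 0 0; 0 0.0006 0 0 0 0 0; 0 0.001 0 0 0 0 0; 0 0.001 0 0 0 0 0; 0 0.001 0 0 0 0 0; 0 0.001 0 0 0 0 0; 0 0.001 0 0 0 0 0; 0 0.001 0 0 0 0 0",
)

```text
t: 29.35
tool_pos: [478.7, 42.1, 144.6]
eef_rot: [[0.957, -0.0, 0.291], [-0.291, 0.0, 0.957], [-0.0, -1.0, 0.0]]
contact_force: [-0.2, 0.4, -1.6]
finger_gap: 0.178
```

Call:
drive_tool(
  deltas="0 0.0003 0 0 0 0 0; 0 0.0006 0 0 0 0 0; 0 0.001 0 0 0 0 0; 0 0.001 0 0 0 0 0; 0 0.001 0 0 0 0 0; 0 0.001 0 0 0 0 0; 0 0.001 0 0 0 0 0; 0 0.001 0 0 0 0 0",
)

```text
t: 30.35
tool_pos: [478.7, 42.1, 143.6]
eef_rot: [[0.957, -0.0, 0.291], [-0.291, -0.0, 0.957], [-0.0, -1.0, -0.0]]
contact_force: [-0.1, 0.6, -1.1]
finger_gap: 0.18
```

Call:
drive_tool(
  deltas="0 0.0003 0 0 0 0 0; 0 0.0006 0 0 0 0 0; 0 0.001 0 0 0 0 0; 0 0.001 0 0 0 0 0; 0 0.001 0 0 0 0 0; 0 0.001 0 0 0 0 0; 0 0.001 0 0 0 0 0; 0 0.001 0 0 0 0 0",
)

```text
t: 31.35
tool_pos: [478.7, 42.1, 142.6]
eef_rot: [[0.957, 0.0, 0.291], [-0.291, -0.0, 0.957], [0.0, -1.0, -0.0]]
contact_force: [0.1, -0.0, -1.3]
finger_gap: 0.177
```

Call:
drive_tool(
  deltas="0 0.0003 0 0 0 0 0; 0 0.0006 0 0 0 0 0; 0 0.001 0 0 0 0 0; 0 0.001 0 0 0 0 0; 0 0.001 0 0 0 0 0; 0 0.001 0 0 0 0 0; 0 0.001 0 0 0 0 0; 0 0.001 0 0 0 0 0",
)

```text
t: 32.35
tool_pos: [478.7, 42.1, 141.6]
eef_rot: [[0.957, -0.0, 0.291], [-0.291, -0.0, 0.957], [-0.0, -1.0, -0.0]]
contact_force: [-0.5, -0.1, -1.2]
finger_gap: 0.181
```

Call:
drive_tool(
  deltas="0 0.0003 0 0 0 0 0; 0 0.0006 0 0 0 0 0; 0 0.001 0 0 0 0 0; 0 0.001 0 0 0 0 0; 0 0.001 0 0 0 0 0; 0 0.001 0 0 0 0 0; 0 0.001 0 0 0 0 0; 0 0.001 0 0 0 0 0",
)

```text
t: 33.35
tool_pos: [478.8, 42.0, 141.2]
eef_rot: [[0.957, 0.0, 0.291], [-0.291, -0.0, 0.957], [0.0, -1.0, -0.0]]
contact_force: [-2.7, -1.4, 5.0]
finger_gap: 0.18
```

Call:
drive_tool(
  deltas="0 0 -0.0002 0 0 0 0; 0 0 -0.0003 0 0 0 0; 0 0.0002 -0.0003 0 0 0 0; 0 0.0004 -0.0003 0 0 0 0; 0 0.0005 -0.0003 0 0 0 0; 0 0.0005 -0.0003 0 0 0 0; 0 0.0005 -0.0003 0 0 0 0; 0 0.0005 -0.0003 0 0 0 0",
)

```text
t: 34.35
tool_pos: [478.9, 41.9, 141.2]
eef_rot: [[0.957, 0.001, 0.291], [-0.291, 0.0, 0.957], [0.0, -1.0, 0.0]]
contact_force: [-2.9, -0.2, 8.3]
finger_gap: 0.179
```

Call:
drive_tool(
  deltas="0 0.0002 0 0 0 0 0; 0 0.0003 0 0 0 0 0; 0 0.0003 0 0 0 0 0; 0 0.0003 0 0 0 0 0; 0 0.0003 0 0 0 0 0; 0 0.0003 0 0 0 0 0; 0 0.0003 0 0 0 0 0; 0 0.0003 0 0 0 0 0",
)

```text
t: 35.35
tool_pos: [478.9, 41.9, 141.2]
eef_rot: [[0.957, 0.001, 0.291], [-0.291, 0.0, 0.957], [0.0, -1.0, 0.0]]
contact_force: [-4.3, -0.4, 9.6]
finger_gap: 0.178
```

Run:
```python
from h import *
for i in range(4):
    s=sense();print(np.round(s["tool_pos"],2),np.round(s["contact_force"],2),np.round(s["wrist_torque"],2))
    viewer.read_camera("side")
```

```text
[478.9   41.94 141.17] [-4.35 -0.38  9.56] [-0.11  0.8   0.03]
[478.93  41.96 141.19] [-4.05 -0.75 10.22] [-0.03  0.83 -0.02]
[478.88  41.95 141.16] [-3.35 -1.06 10.71] [-0.07  0.82 -0.01]
[478.91  41.94 141.19] [-4.74 -0.51  9.94] [-0.1   0.85  0.01]
```

Call:
drive_tool(
  deltas="0 0.0002 -0.0001 0 0 0 0; 0 0.0002 -0.0001 0 0 0 0; 0 0.0002 -0.0001 0 0 0 0; 0 0.0002 -0.0001 0 0 0 0; 0 0.0002 -0.0001 0 0 0 0; 0 0.0002 -0.0001 0 0 0 0; 0 0.0002 -0.0001 0 0 0 0; 0 0.0002 -0.0001 0 0 0 0",
)

```text
t: 36.55
tool_pos: [478.9, 41.9, 141.1]
eef_rot: [[0.957, 0.001, 0.291], [-0.291, 0.0, 0.957], [0.001, -1.0, 0.001]]
contact_force: [-4.1, 0.6, 11.3]
finger_gap: 0.178
```

Call:
drive_tool(
  deltas="0 -0.0005 0 0 0 0 0; 0 -0.001 0 0 0 0 0; 0 -0.001 0 0 0 0 0.19; 0 -0.001 0 0 0 0 0.23; 0 -0.001 0 0 0 0 0.28; 0 -0.001 0 0 0 0 0.34; 0 -0.001 0 0 0 0 0.4; 0 -0.001 0 0 0 0 0.45",
)

```text
t: 37.55
tool_pos: [478.6, 41.7, 140.6]
eef_rot: [[0.957, 0.0, 0.291], [-0.291, 0.0, 0.957], [0.0, -1.0, 0.0]]
contact_force: [-0.9, 0.7, -0.9]
finger_gap: 0.449
```

Call:
drive_tool(
  deltas="0 -0.005 0 0 0 0 0.45; 0 -0.02 0 0 0 0 0.45; 0 -0.04 0 0 0 0 0.45; 0 -0.06 0 0 0 0 0.45; 0 -0.08 0 0 0 0 0.45; 0 -0.1 0 0 0 0 0.45; 0 -0.11 -0.05 0 0 0 0.45; 0 -0.11 -0.1 0 0 0 0.45",
)

```text
t: 38.55
tool_pos: [450.3, -54.7, 253.4]
eef_rot: [[0.957, 0.004, 0.289], [-0.289, -0.001, 0.957], [0.004, -1.0, 0.0]]
contact_force: [0.2, -0.3, -0.1]
finger_gap: 0.453
```

Call:
drive_tool(
  deltas="0 0 -0.04 0 0 0 0.45; 0 0 -0.08 0 0 0 0.45; 0 0 -0.11 0 0 0 0.45; 0 0 -0.13 0 0 0 0.45; 0 0 -0.14 0 0 0 0.45; 0 0 -0.14 0 0 0 0.45; 0 0 -0.14 0 0 0 0.45; 0 0 -0.14 0 0 0 0.45",
)

```text
t: 39.55
tool_pos: [408.9, -187.2, 250.6]
eef_rot: [[0.957, 0.0, 0.29], [-0.29, 0.0, 0.957], [-0.0, -1.0, 0.0]]
contact_force: [0.5, 0.1, -0.2]
finger_gap: 0.452
```

```bash
python3 chk.py 4
python3 - <<'E'
from h import *
a=cv2.imread("pics/top4.png");cv2.imwrite("pics/top4c.png",cv2.resize(a[110:330,140:440],None,fx=2.6,fy=2.6,interpolation=cv2.INTER_CUBIC))
E
```

```text
thick neck [499.3 120.7] [28.8 36.3] 74.1 n,t [260.7 442.6] ztop 183.7
thick shoulder [499.1 120.5] [28.5 80.6] 73.2 n,t [260.4 442.5] ztop 183.7
thin neck [479.6  42.1] [16.4 36.1] 72.3 n,t [179.7 446.7] ztop 186.7
thin shoulder [479.5  42. ] [15.9 80.1] 73.3 n,t [179.6 446.6] ztop 186.7
```

View pics/top4c.png

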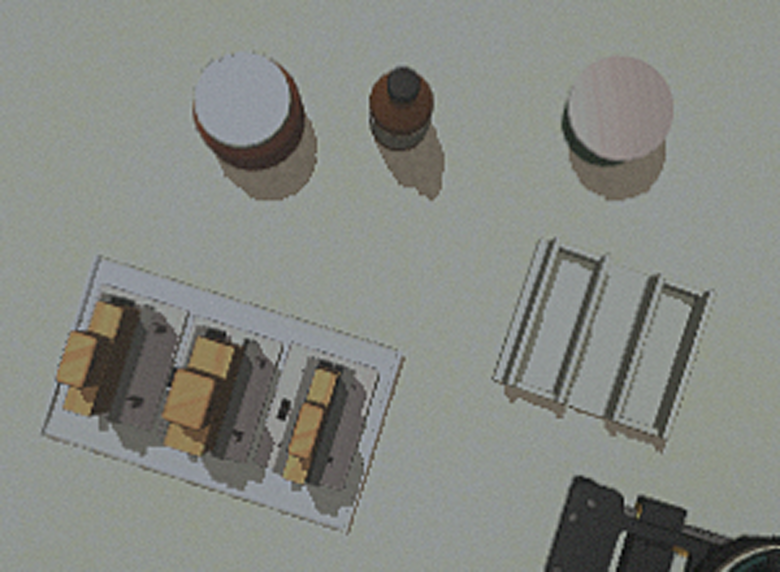

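Both boards now stand upright in their slots: thick at crop pixel (200,390), thin at (310,420). The caddy is empty, the jars and bottle are where they were, and the gripper is clear.

```bash
python3 -c "
from cell import robot; print(robot.close_job())"
```

```text
the job is handed in; nothing more can be done
None
```

Both boards are in their slots, thick in the wide one first and then thin in the narrow one. I handed the job in at about 39.6 s of the 64 s allowed; it reported no verdict.

| Check | Thick board | Thin board |
|---|---|---|
| Sideways easing when it rubbed on the +y cheek | 0.6 mm | 0.4 mm |
| Wrist Fz while pressing | 8–10 N, held over 1 s (8.7–10.0 N at the end) | 9.6–11.3 N, held over 1 s |
| Foot below the mouth (camera) | about 32 mm | about 29 mm |
| Offset across from the slot's point (camera estimate) | about 0.5 mm | about 1.3 mm |
| Offset along the slot (camera estimate) | about 1 mm | about 1 mm |
| In line with the slot (camera) | within about 1° | within about 1° |

- **After release:** the thick board had not moved between the two top-camera checks. The thin board was checked once after release, and both stood upright. The jars and bottle looked unmoved in the last picture, though I did not measure them. The gripper was well clear of everything.
- **Not confirmed:** the squeeze between the cheeks could not be measured directly. While pressing, there was also 3–5 N along x and up to about 0.85 N m of moment at the wrist, which I put down to friction and arm flex. Tool and camera positions differed by about 0.6 mm.

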